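# Open the filler of the yellow oil tank

### The arm

A 6-joint arm with a two-finger parallel gripper is mounted at the origin on a cart in front of the work surface, level with it; the furniture and walls round the work are solid. World frame = base frame: x ahead of the robot, y to its left, z up, the work surface at z = 0. Lengths are in m, angles in rad, forces in N, time in s.
With the tool pointing down it reaches from about 0.35 to 0.95 m from the base axis. Payload 17.4 kg.
Tool frame: the origin (TCP) lies on the centre line of the jaws, within the pads' length; the fingertips stand 11 mm ahead of it and the grasp point (between the pads) lies 8 mm behind it; z points along the fingers, y is the line along which they close (so a half turn about z gives the same grasp; the last joint's range is limited). The gripper opens to 93 mm and grips with 3 to 60 N. Pads are 15 mm wide; open, the fingers measure 128 mm over their backs; the gripper's body (75 mm by 188 mm) begins 65 mm behind the grasp point.
Start: joints at [1.102, 0.116, 1.442, -0, 1.584, -0.038], TCP at [0.282, 0.613, 0.23] pointing down, gripper open.
Joint ranges: [-2.83, 2.83], [-0.83, 2.19], [0.07, 2.5], [-1.14, 4.28], [0.01, 3], [-2.97, 2.97]. Speed limits (rad/s): [1.89, 1.89, 2.22, 3.14, 3.14, 3.14].

### API

Orientations are given as a unit quaternion [x, y, z, w].
In Python, from rig import status, vision, job gives the robot as it stands.
- The arm moves only by the shell command python3 -m pendant 'ROWS' [FORCE]. ROWS is JSON, a list of rows, each a list of 5 numbers: the finger opening in cm, from 0 to 9.3, then the shift along the tool's x, y, z in cm, then the turn about the tool's z in rad. A call has 1 to 10 rows; each row is the pose to reach, as a shift and turn from the pose commanded when the call began, along the tool's axes at that moment; what a row does not reach only later rows make up. A row lasts 1/12 s, in which the tool goes at most 41.7 mm and 7.16 degrees, less where a joint would pass 70% of its speed; a pose out of reach is approached as far as the arm can. A call with a gripper value outside its range is refused whole. The fingers move at their own pace and stop on an object; FORCE is the grip in N (left out, the last holds). Time passes only in rows, so rows that repeat a pose let the fingers close. It gives the time, the measured TCP pose, the force, the opening and the grip force at its end, in the units of the state.
- status.observe(): the state, without advancing time (a new reading comes with each control period).
- vision.get_image(name): name is "scene" or "top" or "wrist"; returns (picture, depth): 400x640x3 uint8, red, green, blue; 400x640 float32, m along the optical axis (not along the pixel's ray), 0 where there is no reading.
- vision.camera_info(name): a dict with "fx", "fy", "cx", "cy" (pixels), "k1" (the pictures are not rectified: a ray, as slopes to the right and down, at radius r is drawn at 1 + k1 r^2 times it, then the intrinsics apply), "world_from_camera" (4x4, takes a point from camera to world coordinates). Camera axes: x right, y down, z forward; pixel columns grow to the right and rows downward; lengths in m; the calibration is good to about 2 mm. A picture is of the moment at which its call begins: read the wrist's pose just before it. camera_info takes no time and is no camera call; for the wrist camera it gives the pose at the moment of the call.
- job.sign_off(): hands the job in; it is judged then, once.
The state is a dict: "time": time; "joint_pos": joint angles; "joint_velocities": joint speeds; "effort": joint torques, N m; "eef_pos": TCP position; "tool_rot": TCP orientation; "force": force on the tool from outside, world axes, zero at the start; "torque": the same for the moment, N m; "finger_gap": opening from 0.0 (shut) to 1.0 (fully open); "grasp_force": force on a finger pad.
Only numpy, scipy, OpenCV 4.12 (cv2) and the standard library are available. Lean on these libraries where they do the work, as an engineer would, in place of code of your own. Each camera call takes 0.05 s, during which the arm holds its last target. There are 200 camera calls.

### The job

The yellow oil tank is about to be topped up: first flip its hinged dust lid up and right over until it lies back open, then unscrew the black filler cap beneath it, counter-clockwise as seen from above, as far as it goes (a little under a quarter turn; it stays on the neck). Leave the lid open and the cap unscrewed, and leave the blue tank shut.

Things in the scene. Friction and masses are not known exactly. Their poses are not given: they have to be found in the camera images.
- yellow_tank: Yellow oil tank, a fixed box 104 x 80 mm, flat top at 60 mm, sight glass in its near face. Origin: centre of its underside, below the cap's axis. x points from the cap to the hinge, away from the robot (yaw varies up to 20 deg), y to its left, z up. It stands left or right of the blue tank.
- yellow_tank_knob (a point): Centre of the black thumb roller at the free end of the yellow dust lid: 16 mm in diameter, 18 mm wide, its flat ends facing the tank's +y and -y; 107 mm above the worktop when shut. Pinch it from above across the flat ends, a finger down either side; it may turn between the fingers as the lid swings.
- yellow_tank_hinge (a point): Middle of the lid's hinge pin (along the tank's y), 105 mm above the worktop and 40 mm behind the cap's axis, on a fixed post 20 mm wide. The roller swings about it on a radius of 82 mm: toward the robot when shut, up over the top, then away from the robot. The lid has a disc 42 mm across over the cap and a 12 mm wide tongue.
- yellow_tank_lid (a joint): Angle of the yellow tank's dust lid, rad: 0 shut (level over the cap), 1.57 upright, 3.0 lying back on its stop. It swings freely (under 1 N at the roller), falls shut if let go short of upright and falls back to its stop if let go past upright.
- yellow_tank_cap_centre (a point): Centre (half-way up) of the round black screw cap: 34 mm in diameter, 24 mm high, upright, centre 88 mm above the worktop, underside 16 mm above the tank's top, hidden under the shut lid. The hinge post begins 36 mm behind its axis: to keep clear, start with the fingers closing along a line 37 deg clockwise of the tank's y and end as far past it.
- yellow_tank_cap (a joint): Turn of the yellow tank's cap, rad: 0 screwed tight, 1.3 fully unscrewed at its stop; grows counter-clockwise seen from above. Starts between 0 and 0.12. The cap rises 2 mm per rad and stays on the neck and where it is left. Turning takes about 0.07 N m.
- blue_tank_lid (a joint): The same lid angle on the blue tank, otherwise identical; to be left shut at 0.
- blue_tank_cap (a joint): The same cap turn on the blue tank; to be left as it is, between 0 and 0.12.

How it is judged:
By the outcome, as a careful person would: the job done as asked, in the order asked, and still so for the second after the job is handed in, with the robot touching nothing.
It also fails if it takes over 50 s, if anything falls off the work surface, if the arm or the gripper's body presses on something with over 40 N, if the wrist force passes 120 N, or if a joint passes its speed limit or range.

## Working session

There is one attempt and no reset: what is moved stays moved. The work goes in short steps, Python scripts to look and compute and a shell command to move; the robot and the scene stay as the last step left them, time stands still between calls to the robot, and variables do not carry over. Pictures are saved under pics/ and viewed, at most 10 in all, crops included, and the job is handed in when it is done.

```bash
mkdir -p pics; cat > h.py <<'E'
import numpy as np, cv2
from rig import status, vision, job
def grab(n):
    ci=vision.camera_info(n); im,d=vision.get_image(n); return ci,im,d
def cloud(ci,d):
    h,w=d.shape; u,v=np.meshgrid(np.arange(w),np.arange(h))
    K=np.array([[ci['fx'],0,ci['cx']],[0,ci['fy'],ci['cy']],[0,0,1.]])
    p=cv2.undistortPoints(np.stack([u,v],-1).reshape(-1,1,2).astype(float),K,np.array([ci['k1'],0,0,0.])).reshape(h,w,2)
    P=np.dstack([p[...,0]*d,p[...,1]*d,d]); T=np.array(ci['world_from_camera'])
    return P@T[:3,:3].T+T[:3,3]
def save(im,n): cv2.imwrite('pics/'+n,im[...,::-1])
E
python3 - <<'E'
from h import *
print(status.observe())
for n in('top','scene'):
    ci,im,d=grab(n); save(im,n+'0.png'); np.savez('/tmp/'+n,im=im,P=cloud(ci,d)); print(n,ci['world_from_camera'])
    P=cloud(ci,d); hsv=cv2.cvtColor(im,cv2.COLOR_RGB2HSV)
    for c,lo,hi in(('y',20,35),('b',95,130)):
        m=cv2.inRange(hsv,(lo,110,60),(hi,255,255))>0
        m&=(d>0); q=P[m]; v,u=np.nonzero(m)
        print(c,m.sum(),np.median(q,0) if m.sum() else 0,np.percentile(u,[2,50,98]),np.percentile(v,[2,50,98]))
E
```

```text
{'time': 0.0, 'joint_pos': array([ 1.10221509e+00,  1.16455045e-01,  1.44227393e+00,  4.14727955e-06,
        1.58398420e+00, -3.78181022e-02]), 'joint_velocities': array([-1.09778255e-03, -8.17566174e-04,  2.74773400e-05,  7.90000444e-04,
       -6.91447522e-05, -4.32279021e-04]), 'effort': array([-1.28360094e-03, -7.21237493e+01, -6.22630620e+01,  7.80580798e-02,
        2.34799180e-02, -1.44512131e-05]), 'eef_pos': array([0.28178642, 0.61315552, 0.22892065]), 'tool_rot': array([ 2.13720138e-01,  9.76894769e-01, -5.41879906e-04, -1.42354818e-04]), 'force': array([-0.14364551, -0.21796027, -0.83775832]), 'torque': array([-0.03551515, -0.04299394, -0.03566748]), 'grasp_force': 0.0, 'finger_gap': 1.0034928427173764}
top [[-0.01738627 -0.98275281  0.18410495  0.37198452]
 [-0.99942345  0.02245238  0.02546859 -0.01158383]
 [-0.02916292 -0.183556   -0.98257657  0.9343605 ]
 [ 0.          0.          0.          1.        ]]
y 4435 [ 0.7821568  -0.21914045  0.24507993] [374. 432. 474.] [ 15.  58. 235.]
b 11658 [0.74664125 0.17775208 0.39067759] [  6. 221. 478.] [  1.  33. 237.]
scene [[ 0.64023931 -0.58436626  0.49860777  0.06395164]
 [-0.76795005 -0.50262495  0.39701497 -0.39184933]
 [ 0.01861055 -0.63709045 -0.77056435  0.83707708]
 [ 0.          0.          0.          1.        ]]
y 7399 [ 0.80755263 -0.19684529  0.24890753] [325. 495. 553.] [ 58. 117. 287.]
b 5392 [ 0.50263021 -0.30669693  0.01439483] [248. 421. 466.] [  2. 312. 360.]
```

View pics/top0.png

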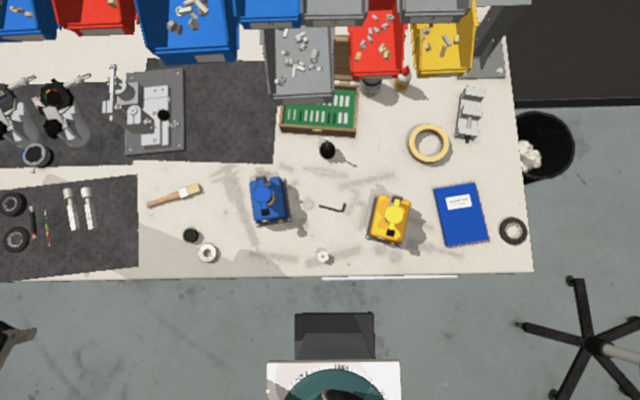

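View pics/scene0.png

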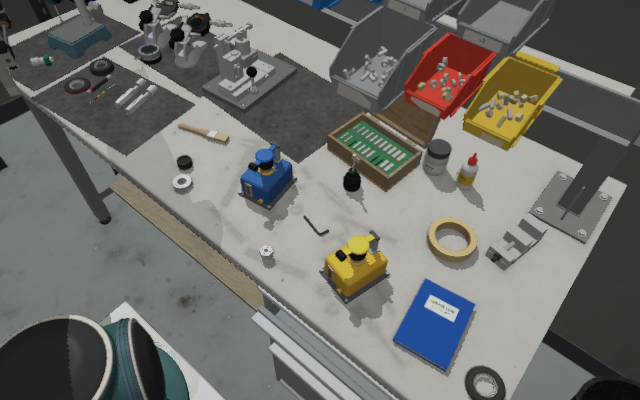

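The top view shows the yellow tank near pixel (390,218), with the lid disc at about (395,213). The blue tank is at (270,200). In the scene view the yellow tank is at (357,265), with its roller near (338,256) and the hinge near (374,241).

```bash
cat > m.py <<'E'
from h import *
def tank(im,P,hue=(20,35)):
    hsv=cv2.cvtColor(im,cv2.COLOR_RGB2HSV)
    near=(P[...,0]>.25)&(P[...,0]<.65)&(P[...,1]<-.0)&(P[...,1]>-.25)
    m=(cv2.inRange(hsv,(hue[0],110,60),(hue[1],255,255))>0)&near
    z=P[...,2]
    top=P[m&(abs(z-.06)<.008)]; lid=P[m&(z>.095)&(z<.13)]
    c=np.median(P[m],0)
    dark=(hsv[...,2]<70)&near&(z>.09)&(z<.125)&(np.hypot(P[...,0]-c[0],P[...,1]-c[1])<.11)
    return top,lid,P[dark],dark,m
if __name__=='__main__':
    for n in('top','scene'):
        f=np.load(f'/tmp/{n}.npz'); t,l,k,dk,m=tank(f['im'],f['P'])
        print(n,len(t),len(l),len(k))
        for q in(t,l,k):
            if len(q): print(q.mean(0),q.min(0),q.max(0))
        if len(t): print('rect',cv2.minAreaRect((t[:,:2]*1000).astype(np.float32)))
        print(np.argwhere(dk).min(0),np.argwhere(dk).max(0)) if dk.any() else 0
    f=np.load('/tmp/top.npz');save(cv2.resize(f['im'][170:270,340:460],None,fx=5,fy=5),'c0.png')
E
python3 m.py
```

```text
top 783 364 31
[ 0.48335458 -0.14124902  0.05991413] [ 0.43121252 -0.19165196  0.05273192] [ 0.54266073 -0.0997398   0.06532573]
[ 0.48532575 -0.14613562  0.10895492] [ 0.43903706 -0.16641366  0.1026417 ] [ 0.5234081  -0.12713685  0.11702408]
[ 0.44618962 -0.13630769  0.11414704] [ 0.44085507 -0.14299312  0.11050304] [ 0.4519256  -0.1292973   0.11712112]
rect ((486.9143371582031, -146.10159301757812), (74.86650085449219, 99.1365966796875), 75.35675811767578)
[230 387] [235 393]
scene 1165 428 110
[ 0.47241209 -0.15713256  0.05892117] [ 0.42856564 -0.19592641  0.05201411] [ 0.54424567 -0.10076385  0.06766159]
[ 0.48528002 -0.14831657  0.10772351] [ 0.4379336  -0.16833329  0.09836686] [ 0.52478    -0.12810013  0.11268616]
[ 0.4587969  -0.1452814   0.10699579] [ 0.4379746  -0.16934925  0.09013295] [ 0.52657509 -0.12858047  0.11581669]
rect ((486.6039733886719, -148.99456787109375), (78.38067626953125, 103.10415649414062), 75.50112915039062)
[232 336] [260 379]
```

View pics/c0.png

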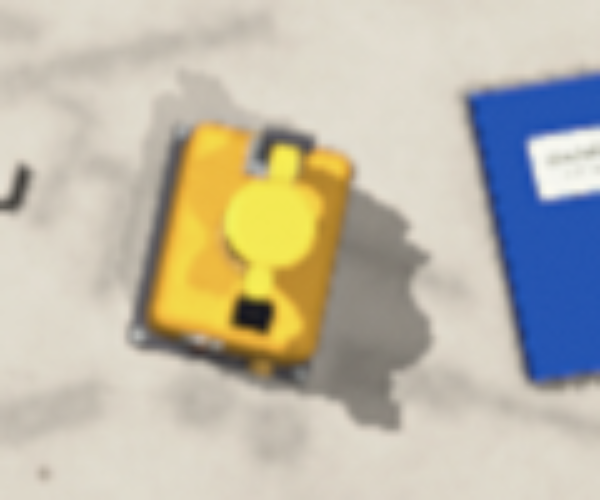

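The crop shows the yellow tank turned clockwise, with the roller at crop (253,313), the disc at (270,222) and the hinge at (285,155). That gives a yaw of about -14.6° and a cap axis near (0.487,-0.147). Projecting from those, the roller should be at (0.4464,-0.1365), and I measured (0.446,-0.136). I'll move above the roller.

```bash
cat > g.py <<'E'
import sys
from h import *
from scipy.spatial.transform import Rotation as R
def go(p,yawdeg):
    s=status.observe(); r=R.from_quat(s['tool_rot']).as_matrix()
    d=r.T@(np.array(p)-s['eef_pos'])*100
    y=np.arctan2(r[1,1],r[0,1]); t=-(np.radians(yawdeg)-y)
    print('t',round(s['time'],2),'tcp',s['eef_pos'].round(4),'yaw',np.degrees(y).round(1),'tilt',r[:,2].round(3),'| shift cm',d.round(2),'turn',round(t,3))
if __name__=='__main__': a=list(map(float,sys.argv[1:])); go(a[:3],a[3])
E
python3 g.py .446 -.136 .23 75.4
```

```text
t 0.1 tcp [0.2818 0.6132 0.229 ] yaw 65.3 tilt [-0.    -0.001 -1.   ] | shift cm [-4.621e+01 -6.121e+01 -4.000e-02] turn -0.176
```

```bash
python3 -m pendant '[[5,-46.2,-61.2,0,-0.176],[5,-46.2,-61.2,0,-0.176],[5,-46.2,-61.2,0,-0.176],[5,-46.2,-61.2,0,-0.176],[5,-46.2,-61.2,0,-0.176],[5,-46.2,-61.2,0,-0.176],[5,-46.2,-61.2,0,-0.176],[5,-46.2,-61.2,0,-0.176],[5,-46.2,-61.2,0,-0.176],[5,-46.2,-61.2,0,-0.176]]'; python3 g.py .446 -.136 .23 75.4
```

```text
time: 0.93
eef_pos: [0.3708, 0.2045, 0.2295]
tool_rot: [0.127, 0.992, 0.0, 0.0]
force: [0.8, -0.3, 0.6]
finger_gap: 0.538
grasp_force: 0.0
t 0.93 tcp [0.3708 0.2045 0.2295] yaw 75.4 tilt [ 0.  0. -1.] | shift cm [-15.84 -31.06  -0.05] turn 0.001
```

```bash
python3 -m pendant '[[5,-15,-29.5,0,0],[5,-15,-29.5,0,0],[5,-15,-29.5,0,0],[5,-15,-29.5,0,0],[5,-15,-29.5,0,0],[5,-15,-29.5,0,0],[5,-15,-29.5,0,0],[5,-15,-29.5,0,0],[5,-15,-29.5,0,0],[5,-15,-29.5,0,0]]'; python3 g.py .446 -.136 .23 75.4
python3 - <<'E'
from h import *
ci,im,d=grab('wrist'); save(im,'w1.png'); P=cloud(ci,d); np.savez('/tmp/w1',im=im,P=P)
from m import tank
t,l,k,dk,m=tank(im,P)
print(len(t),len(l),len(k))
for q in(t,l,k):
    if len(q): print(q.mean(0),q.min(0),q.max(0))
if len(t): print(cv2.minAreaRect((t[:,:2]*1000).astype(np.float32)))
if len(k): print(np.argwhere(dk).min(0),np.argwhere(dk).max(0))
E
```

```text
time: 1.77
eef_pos: [0.4417, -0.1185, 0.229]
tool_rot: [0.129, 0.992, 0.0, -0.001]
force: [-0.3, 0.2, 0.2]
finger_gap: 0.538
grasp_force: 0.0
t 1.77 tcp [ 0.4417 -0.1185  0.229 ] yaw 75.2 tilt [-0.001  0.    -1.   ] | shift cm [-0.86 -1.58 -0.1 ] turn -0.004
3998 1809 375
[ 0.47459056 -0.14199014  0.06020629] [ 0.42838379 -0.19428953  0.05204318] [ 0.54246496 -0.09952169  0.0675534 ]
[ 0.48472312 -0.14791904  0.10936131] [ 0.43637556 -0.16872847  0.09505236] [ 0.52359225 -0.12808247  0.11600001]
[ 0.45833856 -0.14004193  0.1120265 ] [ 0.43733048 -0.16772497  0.09006499] [ 0.52644076 -0.12827515  0.11736825]
((485.52044677734375, -148.27337646484375), (78.912841796875, 102.54373931884766), 76.27225494384766)
[199 287] [286 314]
```

View pics/w1.png

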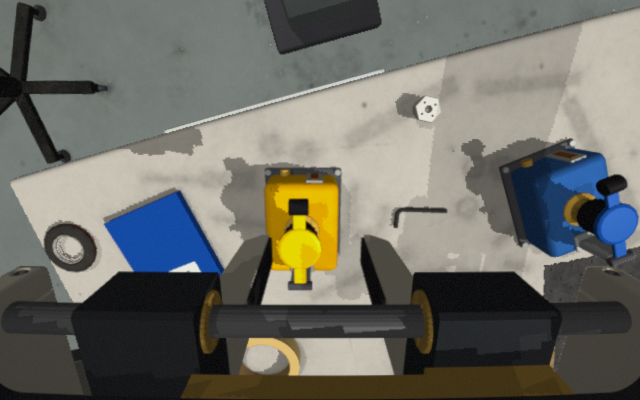

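The wrist view shows the yellow tank lined up with the gripper, the roller at about (299,207), the disc at (300,248) and the hinge post at (300,285).

```bash
python3 - <<'E'
from h import *
from m import tank
f=np.load('/tmp/w1.npz'); P=f['P']
t,l,k,dk,m=tank(f['im'],P)
dk=dk&(P[...,0]<.46); q=P[dk]; print(len(q),cv2.minAreaRect((q[:,:2]*1000).astype(np.float32)),q[:,2].max())
z=l[(l[:,2]>.1)]; print('lid',cv2.minAreaRect((z[:,:2]*1000).astype(np.float32)))
E
python3 g.py .4455 -.1375 .104 76
```

```text
296 ((445.2219543457031, -137.41741943359375), (16.087560653686523, 13.530364990234375), 75.12590789794922) 0.11736825355681202
lid ((480.51708984375, -146.80062866210938), (39.62692642211914, 87.51315307617188), 75.18635559082031)
t 1.82 tcp [ 0.4417 -0.1173  0.2292] yaw 75.3 tilt [-0.001  0.001 -1.   ] | shift cm [-0.89 -1.86 12.52] turn -0.012
```

```bash
python3 -m pendant '[[5,-0.9,-1.8,4,0],[5,-0.9,-1.8,7,0],[5,-0.9,-1.8,9,0],[5,-0.9,-1.8,9,0],[5,-0.9,-1.8,9,0]]'; python3 g.py .4455 -.137 .104 75.5
```

```text
time: 2.23
eef_pos: [0.4459, -0.1354, 0.1397]
tool_rot: [0.126, 0.992, 0.0, -0.001]
force: [0.4, -0.4, 1.0]
finger_gap: 0.534
grasp_force: 0.0
t 2.23 tcp [ 0.4459 -0.1354  0.1397] yaw 75.5 tilt [-0.001  0.001 -1.   ] | shift cm [-0.01 -0.17  3.57] turn -0.0
```

```bash
python3 -m pendant '[[5,0,-0.15,1.5,0],[5,0,-0.15,3.5,0],[5,0,-0.15,3.5,0],[2.5,0,-0.15,3.5,0],[1.2,0,-0.15,3.5,0],[1.2,0,-0.15,3.5,0],[1.2,0,-0.15,3.5,0],[1.2,0,-0.15,3.5,0],[1.2,0,-0.15,3.5,0],[1.2,0,-0.15,3.5,0]]' 12; python3 g.py .4455 -.137 .104 75.5
```

```text
time: 3.07
eef_pos: [0.4462, -0.137, 0.1053]
tool_rot: [0.127, 0.992, 0.001, 0.001]
force: [2.3, 12.8, 5.0]
finger_gap: 0.191
grasp_force: 12.0
t 3.07 tcp [ 0.4462 -0.137   0.1053] yaw 75.4 tilt [ 0.001  0.003 -1.   ] | shift cm [ 0.07 -0.02  0.13] turn -0.001
```

```bash
python3 -m pendant '[[1.2,-0.12,0.1,-1.22,0],[1.2,-0.43,0.1,-2.41,0],[1.2,-0.9,0.1,-3.55,0],[1.2,-1.54,0.1,-4.59,0],[1.2,-2.34,0.1,-5.53,0],[1.2,-3.26,0.1,-6.35,0],[1.2,-4.29,0.1,-7.01,0],[1.2,-5.41,0.1,-7.51,0],[1.2,-6.6,0.1,-7.84,0],[1.2,-7.82,0.1,-7.99,0]]'; python3 g.py .5257 -.158 .184 75.5
```

```text
time: 3.9
eef_pos: [0.5226, -0.1567, 0.1859]
tool_rot: [0.127, 0.992, 0.0, 0.001]
force: [-0.3, 6.0, 0.0]
finger_gap: 0.194
grasp_force: 12.0
t 3.9 tcp [ 0.5226 -0.1567  0.1859] yaw 75.4 tilt [ 0.001  0.001 -1.   ] | shift cm [-0.34 -0.05  0.2 ] turn -0.002
```

```bash
python3 -m pendant '[[1.2,-1.22,0.05,0.03,0],[1.2,-2.43,0.05,0.25,0],[1.2,-3.59,0.05,0.64,0],[1.2,-4.69,0.05,1.21,0],[1.2,-5.67,0.05,1.93,0],[1.2,-6.56,0.05,2.8,0],[1.2,-7.29,0.05,3.78,0],[1.2,-7.88,0.05,4.86,0],[1.2,-8.17,0.05,5.63,0],[1.2,-8.35,0.05,6.26,0]]'; python3 g.py .604 -.178 .122 75.5
```

```text
time: 4.73
eef_pos: [0.6029, -0.1775, 0.1206]
tool_rot: [0.127, 0.992, 0.0, -0.0]
force: [2.9, 0.9, 1.8]
finger_gap: 0.192
grasp_force: 12.0
t 4.73 tcp [ 0.6029 -0.1775  0.1206] yaw 75.4 tilt [-0.001  0.    -1.   ] | shift cm [-0.12 -0.02 -0.14] turn -0.002
```

Gripper still holds 18 mm, so the lid is nearly on its stop. I'll open, rise clear and come back above the cap for a look.

```bash
python3 -m pendant '[[1.2,0,0,0.3,0],[4,0,0,0.3,0],[4,0,0,0.3,0],[4,0,0,0.3,0],[4,0,0,-3,0],[4,0,0,-7,0],[5,0,0,-11,0],[5,4,0,-11,0],[5,8,0,-11,0],[5,12,0,-11,0]]'; python3 -m pendant '[[6,4,0,0,0],[6,4,0,0,0],[6,4,0,0,0],[6,4,0,0,0]]'
python3 - <<'E'
from h import *
ci,im,d=grab('wrist'); save(im,'w2.png'); P=cloud(ci,d); np.savez('/tmp/w2',im=im,P=P)
hsv=cv2.cvtColor(im,cv2.COLOR_RGB2HSV)
c=np.array([.486,-.1475]); r=np.hypot(P[...,0]-c[0],P[...,1]-c[1])
m=(hsv[...,2]<80)&(r<.035)&(P[...,2]>.09)&(P[...,2]<.115)
q=P[m]; print(len(q),np.median(q,0))
if len(q): print(cv2.minEnclosingCircle((q[:,:2]*1000).astype(np.float32)),cv2.minAreaRect((q[:,:2]*1000).astype(np.float32)),np.argwhere(m).mean(0))
E
python3 g.py .486 -.1475 .16 38.5
```

```text
time: 5.57
eef_pos: [0.4851, -0.1469, 0.2321]
tool_rot: [0.127, 0.992, -0.0, 0.0]
force: [-0.7, -0.5, 0.2]
finger_gap: 0.537
grasp_force: 0.0
time: 5.9
eef_pos: [0.448, -0.1372, 0.2324]
tool_rot: [0.127, 0.992, -0.0, 0.001]
force: [-0.4, 0.4, -0.6]
finger_gap: 0.644
grasp_force: 0.0
910 [ 0.48453271 -0.14858617  0.10070136]
((485.8833312988281, -148.84848022460938), 17.622299194335938) ((485.3934631347656, -148.5396728515625), (33.35765838623047, 33.64950942993164), 63.36012649536133) [230.63956044 316.01648352]
t 5.95 tcp [ 0.4483 -0.1373  0.232 ] yaw 75.4 tilt [ 0. -0. -1.] | shift cm [-3.9  -0.04  7.2 ] turn 0.644
```

View pics/w2.png

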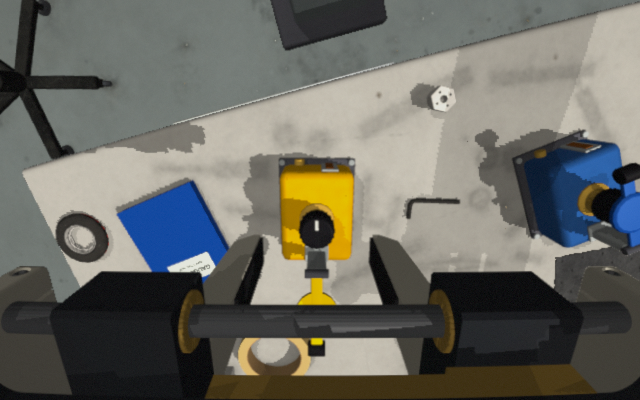

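The wrist view shows the lid lying back, with its roller at (317,347). The black cap is exposed at (316,230), centre (0.4855,-0.1485) and top at 0.101, which is the height expected. I'll turn the hand to 38.4° above it.

```bash
python3 -m pendant '[[5,-3.85,-0.15,0,0.64],[5,-3.85,-0.15,0,0.64],[5,-3.85,-0.15,3,0.64],[5,-3.85,-0.15,5,0.64],[5,-3.85,-0.15,8,0.64],[5,-3.85,-0.15,9.5,0.64],[5,-3.85,-0.15,9.5,0.64],[5,-3.85,-0.15,9.5,0.64],[5,-3.85,-0.15,9.5,0.64]]' 30;python3 g.py .4855 -.1483 .083 38.4
```

```text
time: 6.7
eef_pos: [0.4855, -0.1485, 0.138]
tool_rot: [0.432, 0.902, 0.0, 0.0]
force: [-0.0, 0.3, 0.0]
finger_gap: 0.537
grasp_force: 0.0
t 6.7 tcp [ 0.4855 -0.1485  0.138 ] yaw 38.8 tilt [ 0. -0. -1.] | shift cm [0.02 0.01 5.5 ] turn 0.007
```

```bash
python3 -m pendant '[[5,0,0,2,0],[5,0,0,4,0],[5,0,0,5.5,0],[5,0,0,5.5,0],[3,0,0,5.5,0],[2.5,0,0,5.5,0],[2.5,0,0,5.5,0],[2.5,0,0,5.5,0],[2.5,0,0,5.5,0],[2.5,0,0,5.5,0]]' 30;python3 g.py .4855 -.1483 .083 38.4
```

```text
time: 7.53
eef_pos: [0.4872, -0.1472, 0.0841]
tool_rot: [0.432, 0.902, 0.002, 0.003]
force: [18.0, 12.6, -1.6]
finger_gap: 0.358
grasp_force: 30.0
t 7.53 tcp [ 0.4872 -0.1472  0.0841] yaw 38.8 tilt [ 0.007  0.002 -1.   ] | shift cm [ 0.02 -0.2   0.11] turn 0.007
```

The cap is gripped (33 mm). There is some side load, so I'll shift 2 mm along +y to relieve it, then turn counter-clockwise.

```bash
python3 -m pendant '[[2.5,0,0.25,0,0],[2.5,0,0.25,0,0],[2.5,0,0.25,-0.02,-0.1],[2.5,0,0.25,-0.04,-0.2],[2.5,0,0.25,-0.06,-0.3],[2.5,0,0.25,-0.08,-0.4],[2.5,0,0.25,-0.1,-0.5],[2.5,0,0.25,-0.12,-0.6],[2.5,0,0.25,-0.13,-0.65],[2.5,0,0.25,-0.13,-0.65]]' 30;python3 g.py .487 -.147 .083 113;python3 -c "
from h import *;s=status.observe();print(s['force'],s['torque'],s['joint_pos'])"
```

```text
time: 8.37
eef_pos: [0.4874, -0.1472, 0.0851]
tool_rot: [0.121, 0.993, -0.001, 0.001]
force: [-0.3, -1.7, 7.3]
finger_gap: 0.357
grasp_force: 30.0
t 8.37 tcp [ 0.4874 -0.1472  0.0851] yaw 76.1 tilt [ 0.002 -0.001 -1.   ] | shift cm [0.04 0.01 0.21] turn -0.643
[-0.3444204  -1.73806595  7.25984905] [-0.46508993  0.09957036  0.03772576] [-3.43084023e-01 -1.75500204e-01  1.96451544e+00 -5.62872626e-04
  1.34982003e+00 -1.67200116e+00]
```

```bash
python3 -m pendant '[[2.5,0,0,-0.02,-0.1],[2.5,0,0,-0.04,-0.2],[2.5,0,0,-0.06,-0.3],[2.5,0,0,-0.08,-0.4],[2.5,0,0,-0.1,-0.5],[2.5,0,0,-0.12,-0.6],[2.5,0,0,-0.13,-0.66],[2.5,0,0,-0.13,-0.7],[2.5,0,0,-0.13,-0.7]]' 30;python3 g.py .487 -.147 .083 113;python3 -c "
from h import *;s=status.observe();print(s['force'],s['torque'],s['joint_pos'])"
```

```text
time: 9.12
eef_pos: [0.4871, -0.1476, 0.0864]
tool_rot: [-0.226, 0.974, -0.001, 0.001]
force: [-2.6, -4.2, 8.4]
finger_gap: 0.36
grasp_force: 30.0
t 9.12 tcp [ 0.4871 -0.1476  0.0864] yaw 116.1 tilt [ 0.002 -0.002 -1.   ] | shift cm [-0.02  0.06  0.34] turn 0.055
[-2.63864531 -4.17164628  8.37269721] [-0.96370338  0.55143236 -0.46936473] [-3.43486298e-01 -1.76642417e-01  1.96335376e+00 -1.53834872e-03
  1.35253109e+00 -2.37031843e+00]
```

Turned 1.35 rad, and the resisting torque rose to 0.47 N m, so the cap is on its stop. I'll release, rise and check.

```bash
python3 -m pendant '[[4.6,0,0,0,0],[4.6,0,0,0,0],[4.6,0,0,0,0],[4.6,0,0,-3,0],[4.6,0,0,-6,0],[4.6,0,0,-10,0],[4.6,0,0,-14,0],[4.6,4,0,-14,0.6],[4.6,4,0,-14,0.7],[4.6,4,0,-14,0.7]]'; python3 -m pendant '[[5,0,0,0,0],[5,0,0,0,0],[5,0,0,0,0],[5,0,0,0,0]]'
python3 - <<'E'
from h import *
ci,im,d=grab('wrist'); save(im,'w3.png'); P=cloud(ci,d)
hsv=cv2.cvtColor(im,cv2.COLOR_RGB2HSV)
r=np.hypot(P[...,0]-.4855,P[...,1]+.1485)
m=(hsv[...,2]<80)&(r<.03)&(P[...,2]>.09)&(P[...,2]<.115)
w=(hsv[...,2]>120)&(hsv[...,1]<80)&(r<.017)&(P[...,2]>.095)&(P[...,2]<.115)
print('cap',np.median(P[m],0)); print('mark',w.sum(),cv2.minAreaRect((P[w][:,:2]*1000).astype(np.float32)) if w.sum()>3 else '')
v,u=np.argwhere(m).mean(0).astype(int); save(cv2.resize(im[max(v-100,0):v+130,max(u-120,0):u+130],None,fx=2.4,fy=2.4),'c3.png')
E
```

```text
time: 9.95
eef_pos: [0.45, -0.1648, 0.2257]
tool_rot: [-0.036, 0.999, -0.0, 0.001]
force: [0.0, 0.7, -0.9]
finger_gap: 0.498
grasp_force: 0.0
time: 10.28
eef_pos: [0.4508, -0.1641, 0.2244]
tool_rot: [-0.042, 0.999, 0.0, -0.0]
force: [-0.2, 0.0, -0.1]
finger_gap: 0.537
grasp_force: 0.0
cap [ 0.48338278 -0.14863349  0.10326977]
mark 41 ((482.7886657714844, -156.21328735351562), (10.629504203796387, 3.4502010345458984), 54.24845886230469)
```

View pics/c3.png

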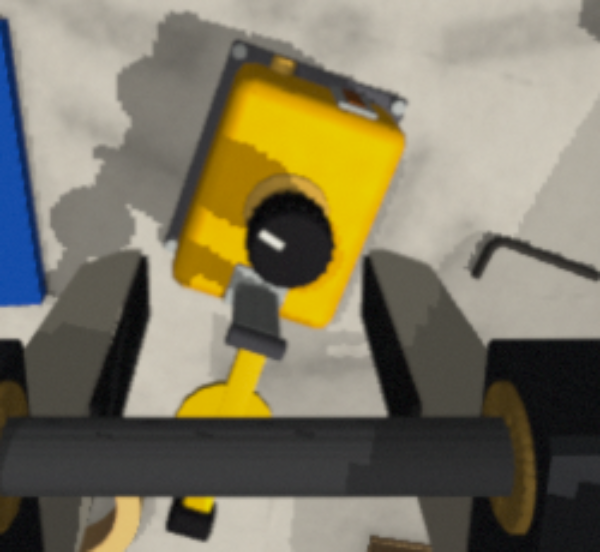

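The crop shows the lid lying back, with its roller at (190,520). The cap's white mark at (272,240) has turned counter-clockwise from its near-side start. The cap top rose 2.6 mm, which matches 1.3 rad, and nothing is touching the robot.

```bash
python3 -c "
from rig import job;print(job.sign_off())"
```

```text
the job is handed in; nothing more can be done
None
```

The yellow tank's lid lies back open and its cap is unscrewed to the stop; the blue tank was not touched, and the job was handed in at about 10 s on the robot's clock.

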